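# Hook a shelf arm into a slotted post and press it home

### The job

The bench-top rack has a shelf arm on one post and none on the other. Take the spare arm of the same length as the fitted one, hook its two claws into the slots of the empty post at the same height as its neighbour, and press it down close to the post until it snaps past the spring catch and sits fully home. Leave the short arm and the other things on the bench where they are.

Things in the scene. Friction and masses are not known exactly. Their poses are not given: they have to be found in the camera images.
- spare_arm_mid (a point): Spare shelf arm to fit, loose, 0.25-0.45 kg, grey steel, upright on the bench: an inverted-U channel 190 mm long, 34 wide, 34 tall, with an upturned lip 12 mm high at its tip. This point: centre of the channel, 17 mm above its underside, 80 mm from the heel, near the balance point; grip across the width here. Axes: x along the arm towards the heel (claw end), y across, z up.
- spare_arm_flange (a point): Heel of the spare arm: an end plate 4 mm thick, 34 wide, rises from the arm's underside to 92 mm above it; its top is folded towards the tip into a flange 34 mm wide and 22 deep. This point: centre of the flange's flat top, 92 mm above the arm's underside, 11 mm in front of the plate's rear face. Press it home here. 207 mm above the bench when home.
- spare_arm_claw (a point): On the plate's rear face, centre line, underside of the upper claw's neck: 70 mm above the arm's underside, 80 mm along x from spare_arm_mid, same axes. Two claws 7 mm thick, 50 mm apart in height: neck 11 mm tall, then a hook 5.5 mm behind the plate hanging 16 mm below the neck (27 mm tall in all). Lower reaches 9 mm behind the plate, the upper's foot 14.5. Fully home = this point on post_slot.
- post_slot (a point): EMPTY post, fixed: centre of the lower edge of its TOP slot, on the front face, 185 mm above the bench. Axes: x into the post (it faces -x), y along the face, z up. Post 40 x 40 mm, 258 tall, front sheet 4 mm. Four slots 11 mm wide, 32 high, lower edges 35, 85, 135, 185 mm up. Upper claw in the top slot, lower claw in the next: straight in with the arm 16-21 mm above home (18.5 best), then down.
- used_slot (a point): The same point on the other post, 180 mm beside the empty one, parallel to it, fixed. It carries the fitted arm, twin of the spare, in its top slots: tip 190 mm out along -x, underside 115 mm above the bench. Both posts: a spring catch inside stops an arm about 12 mm above home; some 10-18 N down, close to the post, drives it past; it snaps in over the last 3 mm. Pushed down farther out, it jams.
- short_arm_mid (a point): A shorter arm (120 mm long, same section, plate and claws), loose, not to be used. This point is the centre of its channel, 50 mm from the heel; axes as for the spare arm.
- tin: Bystander: a low food tin, 74 mm across and 55 mm high, under the shelf arms in front of the rack. Origin at the centre of its underside.
- tin_tall: Bystander: a tall food tin, 74 mm across, 110 mm high. Origin at the centre of its underside.
- carton: Bystander: a carton 80 x 120 x 100 mm. Origin at the centre of its underside.
- tape_gun: Bystander: a tape dispenser about 100 x 50 x 86 mm. Origin at the centre of its underside.
- marker: Bystander: a marker pen 135 mm long, 17 mm thick, lying. Origin under its middle.
- label_roll: Bystander: a roll of labels standing on end, 90 mm across and 60 mm high. Origin at the centre of its underside.
- scanner: Bystander: a hand scanner in its stand, about 85 x 50 x 126 mm high. Origin at the centre of its underside.
Things that resemble listed ones, but are neither listed nor needed, are in the scene too. Leave any orange look-alike of the part that bears spare_arm_mid alone.

How it is judged:
By the outcome, as a careful person would: the job done as asked, in the order asked, and still so for the second after the job is handed in, with the robot touching nothing.
It also fails if it takes over 48 s, if anything falls off the work surface, if the arm or the gripper's body presses on something with over 40 N, if the wrist force passes 120 N, or if a joint passes its speed limit or range.

### The arm

A 6-joint arm with a two-finger parallel gripper is mounted at the origin on the work surface. World frame = base frame: x ahead of the robot, y to its left, z up, the work surface at z = 0. Lengths are in mm, angles in rad, forces in N, time in s.
With the tool pointing down it reaches from about 275 to 850 mm from the base axis. Payload 19 kg.
Tool frame: the origin (TCP) lies on the mounting face of the last link; the fingertips stand 173 mm ahead of it and the grasp point (between the pads) lies env.pinch_z ahead of it (env.pinch_z is the distance from the TCP to the grasp point, in mm); z points along the fingers, y is the direction in which the jaws open and shut (so a half turn about z gives the same grasp; the last joint's range is limited). The gripper opens to 85 mm and grips with 20 to 120 N. Pads are 22 mm wide; open, the fingers measure 114 mm over their backs; the gripper's body (76 mm by 85 mm) begins 54 mm behind the grasp point. The pads swing forward as they close: fully open they stand 13 mm farther back than shut.
Start: joints at [-1.38, 0.15, 1.437, -0, 1.554, -0.134], TCP at [183.471, -544.931, 404.667] pointing down, gripper open.
Joint ranges: [-2.8, 2.8], [-0.68, 2.1], [0.12, 2.68], [-1.39, 4.53], [0.16, 2.79], [-2.81, 2.81]. Speed limits (rad/s): [1.89, 1.89, 2.22, 3.01, 3.01, 3.01].

### API

Orientations are given as a 3x3 rotation matrix whose columns are the frame's x, y, z axes.
In Python, from plant import env gives the robot as it stands.
- The arm moves only by the tool drive_tool, never from a script. Its argument "targets" is a list of rows, each a list of 5 numbers: the shift along the tool's x, y, z in cm, then the turn about the tool's z in rad, then the closure in counts, from 0 (fully open) to 255 (shut). A call has 1 to 12 rows; each row shifts and turns the commanded pose from where the row before left it, along the tool's axes as they then stand; what a row does not reach is not made up. A row lasts 1/12 s, in which the tool goes at most 41.7 mm and 7.16 degrees, less where a joint would pass 70% of its speed; a pose out of reach is approached as far as the arm can. A call is refused whole if a number of a shift passes 4.17 or a number of a turn 0.125, either way. A call with a gripper value outside its range is refused whole. The fingers move at their own pace and stop on an object; the grip force is fixed at half the most. Time passes only in rows, so rows that do not move let the fingers close. It gives the time, the measured TCP pose, the force and the opening at its end, in the units of the state.
- env.observe(): the state, without advancing time (a new reading comes with each control period).
- env.capture(name): name is "scene" or "top" or "wrist"; returns a dict with "frame" (384x512x3 uint8, red, green, blue), "intrinsics" (3x3 intrinsics, pixels), "pose" (4x4, takes a point from camera to world coordinates); the wrist camera has in their place "mount" (4x4, takes a point from camera to tool coordinates, whose origin is the TCP and whose axes are the flange's). Camera axes: x right, y up, looking along -z (the intrinsics and any distortion apply to the point x, -y, -z); pixel columns grow to the right and rows downward; lengths in mm; the calibration is good to about 2 mm. A picture is of the moment at which its call begins: read the wrist's pose just before it. There is no depth.
- env.close_job(): hands the job in, once; it reports no verdict.
The state is a dict: "t": time; "joints": joint angles; "qvel": joint speeds; "joint_efforts": joint torques, N m; "eef_pos": TCP position; "orientation": TCP orientation; "ft_force": force on the tool from outside, world axes, zero at the start; "torque": the same for the moment, N m; "gripper_width": opening from 0.0 (shut) to 1.0 (fully open).
Only numpy, scipy, OpenCV 4.12 (cv2) and the standard library are available. Lean on these libraries where they do the work, as an engineer would, in place of code of your own. Each camera call takes 0.05 s, during which the arm holds its last target.

## Working session

There is one attempt and no reset: what is moved stays moved. The work goes in short steps, Python scripts to look and compute and a tool call to move; the robot and the scene stay as the last step left them, time stands still between calls to the robot, and variables do not carry over. Pictures are saved under pics/ and viewed, and the job is handed in when it is done.

Besides the shell and the picture viewer there is one more tool, called after "Request:" by a JSON object that holds its "method" and its "body", one argument or row to a line. drive_tool: Moves the arm, as the interface text tells. Its arguments: {"type":"object","properties":{"targets":{"type":"array","items":{"type":"array","items":{"type":"number"}}}},"required":["targets"]}

```bash
ls; mkdir -p pics; python3 - <<'E'
from plant import env
import cv2,numpy as np,pickle
print(env.observe(), env.pinch_z)
d={}
for n in("scene","top","wrist"):
    c=env.capture(n);d[n]=c
    cv2.imwrite(f"pics/{n}0.png",cv2.resize(c["frame"][:,:,::-1],(800,600),interpolation=cv2.INTER_CUBIC))
    print(n,c["intrinsics"],c.get("pose",c.get("mount")),[k for k in c])
pickle.dump(d,open("c0.pkl","wb"))
E
```

```text
pics
{'t': 0.0, 'joints': array([-1.38001137e+00,  1.50977338e-01,  1.43799668e+00,  5.46798445e-06,
        1.55381037e+00, -1.33988524e-01]), 'qvel': array([ 0.00139608,  0.00014164,  0.00082522, -0.00250871, -0.00171472,
        0.00054822]), 'joint_efforts': array([-8.31562174e-04, -7.13039947e+01, -5.70867383e+01, -2.81749435e-04,
        8.81574088e-03,  5.54926908e-05]), 'eef_pos': array([ 183.46101033, -544.91169446,  404.097372  ]), 'orientation': array([[ 9.47723082e-01,  3.19093891e-01, -2.20621013e-04],
       [ 3.19093925e-01, -9.47722372e-01,  1.17115217e-03],
       [ 1.64620034e-04, -1.18032677e-03, -9.99999290e-01]]), 'ft_force': array([-0.03449667,  0.68194195, -0.54256429]), 'torque': array([ 0.01779428,  0.01298302, -0.00404022]), 'gripper_width': 1.0002944020836722} 154.70000000000002
scene [[397.84537913   0.         254.28501036]
 [  0.         397.84537913 196.05504212]
 [  0.           0.           1.        ]] [[ 7.16106527e-01 -5.58746189e-01  4.18323007e-01  1.04921701e+03]
 [ 6.97965811e-01  5.68135055e-01 -4.35965923e-01 -6.12534338e+02]
 [ 5.93033363e-0
[... 317 characters left out ...]
6.74818174e-02  4.20723856e+02]
 [-9.99784176e-01  8.81712734e-03  1.88111748e-02 -5.11968553e+01]
 [ 1.93627562e-02  6.73256241e-02  9.97543154e-01  1.46897206e+03]
 [ 0.00000000e+00  0.00000000e+00  0.00000000e+00  1.00000000e+00]] ['frame', 'intrinsics', 'pose']
wrist [[296.16323313   0.         252.37047092]
 [  0.         296.16323313 190.29589133]
 [  0.           0.           1.        ]] [[ 1.49987358e-03  9.59885752e-01  2.80387400e-01  7.08136784e+01]
 [ 9.99998872e-01 -1.46083521e-03 -3.48221743e-04  7.99190898e-01]
 [ 7.53466957e-05  2.80387606e-01 -9.59886860e-01  2.98531867e+01]
 [ 0.00000000e+00  0.00000000e+00  0.00000000e+00  1.00000000e+00]] ['frame', 'intrinsics', 'mount']
```

View pics/scene0.png

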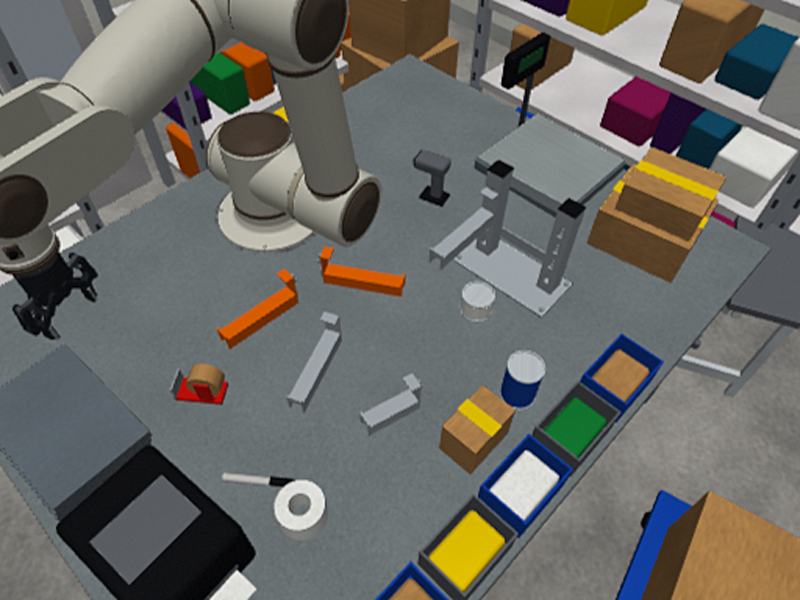

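View pics/top0.png

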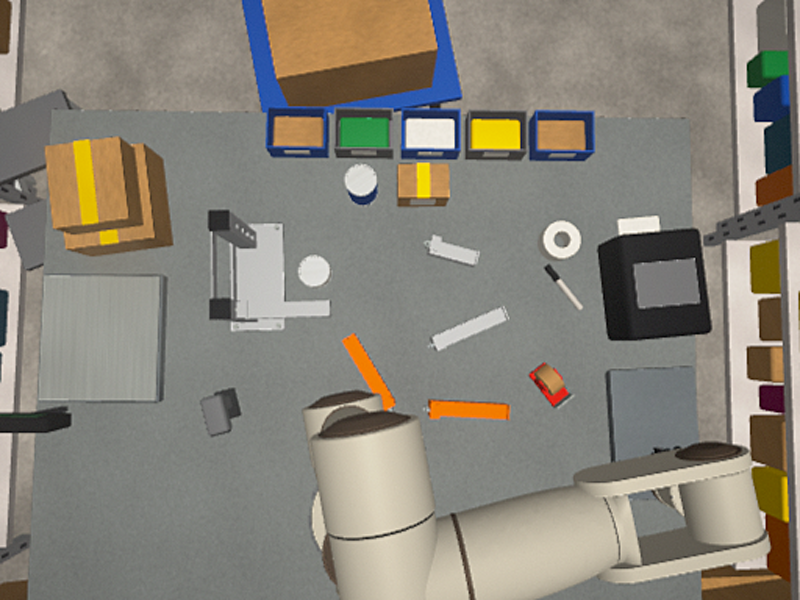

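View pics/wrist0.png

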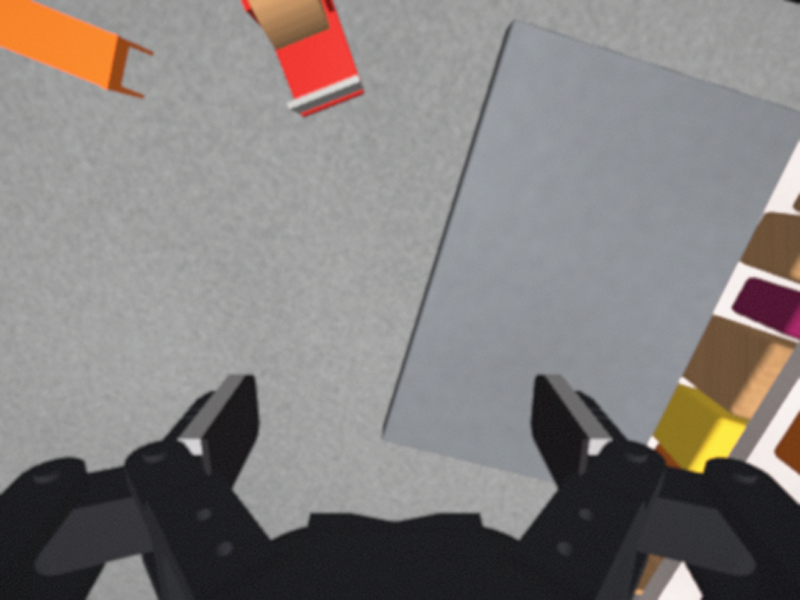

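The top view shows the empty post at about (218,222) and the fitted arm's post at (222,308). There are four loose arms:
- Grey at (470,327), long.
- Grey at (452,251), short.
- Two orange look-alikes at (368,370) and (468,410), to be left alone.

The long grey one fits the description. I'll check it by measuring lengths on an enlarged crop.

```bash
cat > h.py <<'E'
import numpy as np,cv2,pickle
def proj(c,P,pose=None):
    T=c["pose"] if pose is None else pose
    p=np.linalg.inv(T)@np.append(P,1); K=c["intrinsics"]
    return np.array([K[0,0]*p[0]/-p[2]+K[0,2],K[1,1]*-p[1]/-p[2]+K[1,2]])
def ray(c,uv,pose=None):
    T=c["pose"] if pose is None else pose
    K=c["intrinsics"];d=np.array([(uv[0]-K[0,2])/K[0,0],-(uv[1]-K[1,2])/K[1,1],-1])
    return T[:3,3],T[:3,:3]@d
def onz(c,uv,z,pose=None):
    o,d=ray(c,uv,pose);return o+d*(z-o[2])/d[2]
def wpose(c,o):
    T=np.eye(4);T[:3,:3]=o["orientation"];T[:3,3]=o["eef_pos"];return T@c["mount"]
def tri(rays):
    A=np.zeros((3,3));b=np.zeros(3)
    for o,d in rays:
        d=d/np.linalg.norm(d);M=np.eye(3)-np.outer(d,d);A+=M;b+=M@o
    return np.linalg.solve(A,b)
def crop(c,x0,y0,w,h,s,name):
    f=c["frame"][y0:y0+h,x0:x0+w,::-1];cv2.imwrite(name,cv2.resize(f,None,fx=s,fy=s,interpolation=cv2.INTER_CUBIC))
E
python3 - <<'E'
from h import *
d=pickle.load(open("c0.pkl","rb"))
crop(d["top"],260,140,80,100,6,"pics/ta.png")
crop(d["top"],120,125,100,100,6,"pics/tp.png")
crop(d["scene"],170,190,110,90,7,"pics/sa.png")
crop(d["scene"],265,95,115,110,5,"pics/sp.png")
for n,box in (("top",(265,140,335,230)),):
    c=d[n];f=c["frame"].astype(int)
    x0,y0,x1,y1=box
    g=f[y0:y1,x0:x1];m=((g.min(2)>140)).astype(np.uint8)
    k,lab,st,ce=cv2.connectedComponentsWithStats(m)
    for i in range(1,k):
        if st[i,4]>40:
            pts=np.argwhere(lab==i)[:,::-1]+[x0,y0]
            r=cv2.minAreaRect(pts.astype(np.float32));b=cv2.boxPoints(r)
            w=np.array([onz(c,q,34)[:2] for q in b]);print(n,st[i],b.round(1).tolist(),w.round(0).tolist(),np.linalg.norm(w-np.roll(w,1,0),axis=1))
E
```

```text
top [  6  10  36  20 333] [[269.6000061035156, 160.1999969482422], [272.79998779296875, 148.5], [307.70001220703125, 158.0], [304.5, 169.8000030517578]] [[634.0, -124.0], [678.0, -136.0], [644.0, -268.0], [599.0, -256.0]] [136.42788178  46.40576967 136.73435925  46.41131343]
top [  8  55  53  30 524] [[271.20001220703125, 216.89999389648438], [321.8999938964844, 194.3000030517578], [326.1000061035156, 203.8000030517578], [275.5, 226.5]] [[421.0, -131.0], [507.0, -321.0], [471.0, -337.0], [385.0, -147.0]] [ 38.80446016 208.71966632  39.05966492 208.41497674]
```

View pics/ta.png

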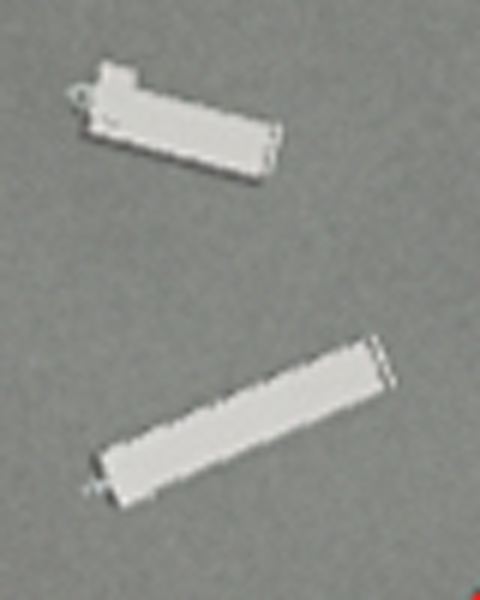

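View pics/tp.png

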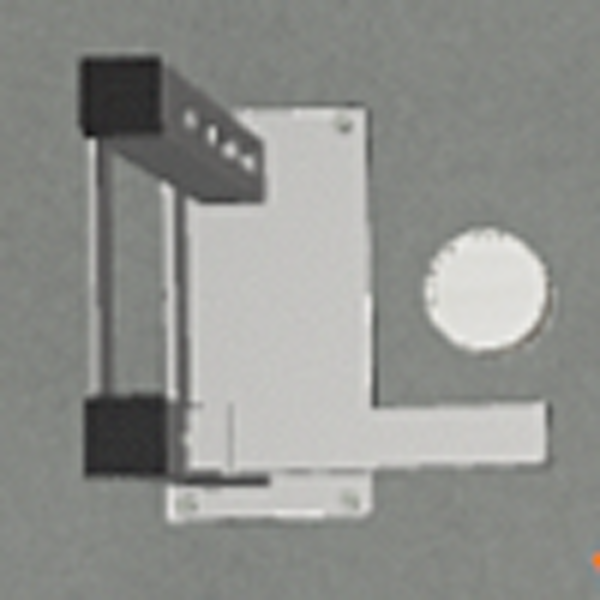

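View pics/sa.png

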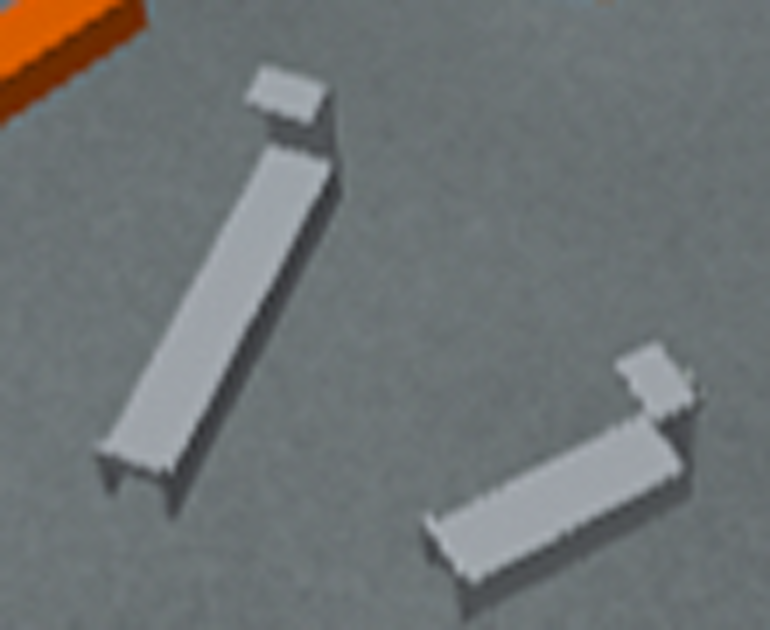

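View pics/sp.png

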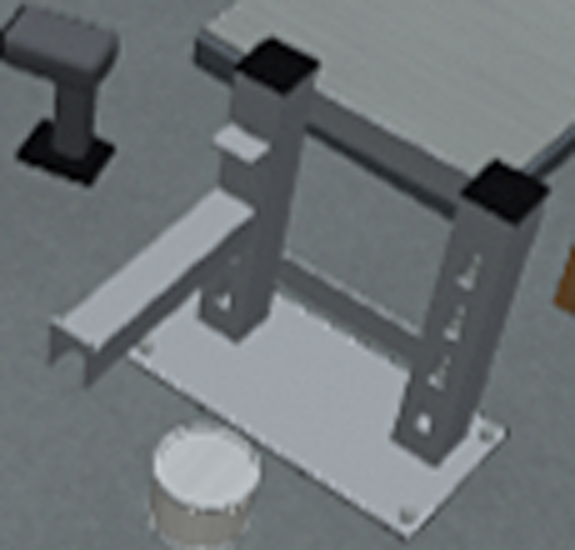

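The crops match the description. The long grey arm (ta crop: tip near (385,360), heel and claw near (100,487)) is about 190 mm, and the other grey one is short. In the post crop, the cap of the empty post spans (80,58)–(162,137). Next I'll compute poses.

```bash
python3 - <<'E'
from h import *
d=pickle.load(open("c0.pkl","rb"));t=d["top"];s=d["scene"]
def P(x,y,x0,y0,k): return np.array([x0+(x+.5)/k-.5,y0+(y+.5)/k-.5])
for nm,cs in(("empty",[(80,58),(160,58),(163,135),(82,137)]),("used",[(85,397),(167,397),(168,473),(85,475)])):
    print(nm,[onz(t,P(x,y,120,125,6),258)[:2].round(1).tolist() for x,y in cs])
for nm,cs in(("empty",[(496,158),(550,186),(518,224),(460,197)]),("used",[(272,38),(320,67),(287,92),(234,66)])):
    print("scene",nm,[onz(s,P(x,y,265,95,5),258)[:2].round(1).tolist() for x,y in cs])
# fitted arm top z=149 tip
print("fit tip top", [onz(t,P(x,y,120,125,6),149)[:2].round(1).tolist() for x,y in [(547,400),(547,464)]])
print("arm tip34",[onz(t,P(x,y,260,140,6),34)[:2].round(1).tolist() for x,y in [(368,345),(383,390)]],[onz(t,P(x,y,260,140,6),46)[:2].round(1).tolist() for x,y in [(377,335),(396,385)]])
print("flange rear92",[onz(t,P(x,y,260,140,6),92)[:2].round(1).tolist() for x,y in [(99,454),(121,508)]])
print("scene flange",[onz(s,P(x,y,170,190,7),92)[:2].round(1).tolist() for x,y in [(262,65),(328,88),(312,124),(246,98)]])
print("scene tip",[onz(s,P(x,y,170,190,7),34)[:2].round(1).tolist() for x,y in [(103,452),(170,472)]])
E
```

```text
empty [[678.9, 321.6], [679.4, 279.6], [638.3, 276.9], [636.8, 319.4]]
used [[499.4, 313.8], [499.8, 271.1], [460.0, 269.5], [458.6, 312.6]]
scene empty [[639.7, 320.9], [679.2, 323.6], [684.2, 280.8], [644.2, 275.1]]
scene used [[462.6, 312.1], [504.2, 311.4], [504.1, 276.1], [462.5, 271.6]]
fit tip top [[507.1, 83.7], [470.5, 83.1]]
arm tip34 [[496.4, -317.3], [468.3, -326.6]] [[502.0, -320.7], [471.1, -332.3]]
flange rear92 [[426.8, -145.2], [394.8, -158.5]]
scene flange [[395.2, -155.6], [427.2, -142.9], [437.2, -162.1], [404.3, -173.6]]
scene tip [[470.7, -324.7], [499.9, -310.3]]
```

Request:
{"method": "drive_tool", "body": {
  "targets": [
    [2.9, -1.85, 0, 0, 0],
    [2.9, -1.85, 0, 0, 0],
    [2.9, -1.85, 0, 0, 0],
    [2.9, -1.85, 0, 0, 0],
    [2.9, -1.85, 0, 0, 0],
    [2.9, -1.85, 0, 0, 0],
    [2.9, -1.85, 0, 0, 0],
    [2.9, -1.85, 0, 0, 0],
    [2.9, -1.85, 0, 0, 0],
    [2.9, -1.85, 0, 0, 0],
    [2.9, -1.85, 0, 0, 0],
    [2.9, -1.85, 0, 0, 0]
  ]
}}

```text
t: 1.15
eef_pos: [443.1, -221.9, 404.7]
orientation: [[0.948, 0.319, -0.0], [0.319, -0.948, 0.0], [0.0, -0.0, -1.0]]
ft_force: [1.2, -0.1, -0.1]
gripper_width: 1.002
```

Request:
{"method": "drive_tool", "body": {
  "targets": [
    [0, 0, 0, -0.12, 0],
    [0, 0, 0, -0.12, 0],
    [0, 0, 0, -0.12, 0],
    [0, 0, 0, -0.12, 0],
    [0, 0, 0, -0.12, 0],
    [0, 0, 0, -0.12, 0],
    [0, 0, 0, -0.12, 0],
    [0, 0, 0, -0.12, 0],
    [0, 0, 0, -0.12, 0],
    [0, 0, 0, -0.12, 0],
    [0, 0, 0, -0.12, 0],
    [0, 0, 0, -0.12, 0]
  ]
}}

```text
t: 2.15
eef_pos: [442.4, -223.5, 404.5]
orientation: [[-0.199, 0.98, -0.0], [0.98, 0.199, 0.0], [0.0, -0.0, -1.0]]
ft_force: [0.7, -0.4, 0.1]
gripper_width: 1.002
```

Request:
{"method": "drive_tool", "body": {
  "targets": [
    [0, 0, 0, -0.1, 0],
    [0, 0, 0, -0.1, 0],
    [0, 0, 0, 0, 0]
  ]
}}

```text
t: 2.4
eef_pos: [442.4, -223.5, 404.5]
orientation: [[-0.389, 0.921, -0.0], [0.921, 0.389, 0.0], [0.0, -0.0, -1.0]]
ft_force: [0.2, 0.1, 0.5]
gripper_width: 1.0
```

```bash
cat > snap.py <<'E'
from plant import env
from h import *
import sys
n=sys.argv[1]
o=env.observe();c=env.capture("wrist");c["pose"]=wpose(c,o);o2=env.observe()
pickle.dump((o,c),open(n+".pkl","wb"))
cv2.imwrite(f"pics/{n}.png",cv2.resize(c["frame"][:,:,::-1],(800,600),interpolation=cv2.INTER_CUBIC))
R=o["orientation"]
print("t",o2["t"],"pos",o["eef_pos"].round(1),"ang",np.degrees(np.arctan2(R[1,0],R[0,0])).round(2),"z",R[:,2].round(4),"F",o["ft_force"].round(1),"w",round(o["gripper_width"],3),"q",o["joints"].round(2))
E
python3 snap.py w1
```

```text
t 2.45 pos [ 442.4 -223.5  404.5] ang 112.87 z [-3.e-04  3.e-04 -1.e+00] F [0.2 0.1 0.5] w 1.0 q [-0.62 -0.02  1.61  0.    1.54 -1.02]
```

View pics/w1.png

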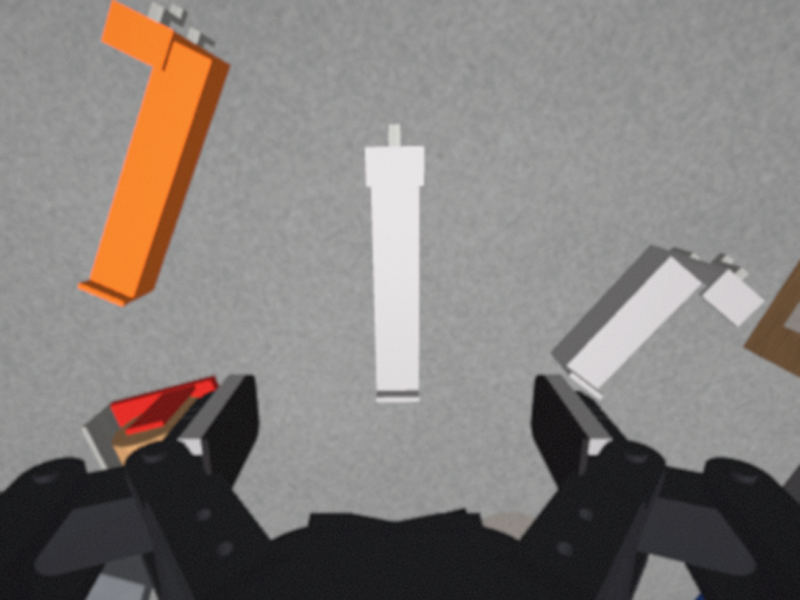

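The wrist view shows the spare arm from its claw at (394,135) and flange (365–424, 147–186) down to the lip at (398,398). It's nearly aligned with the tool. I'll work out its pose from this view.

```bash
python3 - <<'E'
from h import *
o,c=pickle.load(open("w1.pkl","rb"))
k=800/512
def P(x,y): return np.array([(x+.5)/k-.5,(y+.5)/k-.5])
fl=[onz(c,P(x,y),92)[:2] for x,y in [(365,147),(424,147),(424,186),(367,186)]]
tip=[onz(c,P(x,y),46)[:2] for x,y in [(377,401),(419,401)]]
ch=[onz(c,P(x,y),34)[:2] for x,y in [(372,190),(419,190),(377,390),(419,390)]]
print(np.round(fl,1).tolist(),np.round(tip,1).tolist(),np.round(ch,1).tolist())
h=(fl[0]+fl[1])/2;t=(tip[0]+tip[1])/2
print("heel",h,"tip",t,np.linalg.norm(h-t),np.degrees(np.arctan2(*(h-t)[::-1])))
a=(ch[0]+ch[1])/2-(ch[2]+ch[3])/2;print("ch ang",np.degrees(np.arctan2(*a[::-1])), (ch[0]+ch[1])/2,(ch[2]+ch[3])/2)
E
```

```text
[[395.2, -157.4], [426.8, -144.0], [435.8, -164.2], [404.6, -177.4]] [[472.3, -330.8], [502.9, -317.9]] [[406.9, -182.4], [437.9, -169.2], [470.6, -327.9], [502.0, -314.6]]
heel [ 411.02292154 -150.68461239] tip [ 487.55169369 -324.36460421] 189.79302548807846 113.77977251075724
ch ang 113.72190320626405 [ 422.39736014 -175.80201883] [ 486.30293668 -321.23190582]
```

Request:
{"method": "drive_tool", "body": {
  "targets": [
    [-0.67, 0.06, 0, -0.015, 0],
    [0, 0, 3.2, 0, 0],
    [0, 0, 3.2, 0, 0],
    [0, 0, 3.2, 0, 0],
    [0, 0, 3.2, 0, 0],
    [0, 0, 3.2, 0, 0],
    [0, 0, 3.2, 0, 0],
    [0, 0, 2.2, 0, 0],
    [0, 0, 1.0, 0, 0],
    [0, 0, 0.65, 0, 0],
    [0, 0, 0, 0, 0]
  ]
}}

```text
t: 3.37
eef_pos: [445.7, -229.6, 173.8]
orientation: [[-0.397, 0.918, -0.001], [0.918, 0.397, 0.001], [0.001, -0.0, -1.0]]
ft_force: [-0.4, 0.0, 0.1]
gripper_width: 0.999
```

Request:
{"method": "drive_tool", "body": {
  "targets": [
    [0, 0, 0, 0, 255],
    [0, 0, 0, 0, 255],
    [0, 0, 0, 0, 255],
    [0, 0, 0, 0, 255],
    [0, 0, 0, 0, 255],
    [0, 0, 0, 0, 255],
    [0, 0, 0, 0, 255],
    [0, 0, 0, 0, 255],
    [0, 0, 0, 0, 255]
  ]
}}

```text
t: 4.12
eef_pos: [445.8, -229.5, 175.1]
orientation: [[-0.398, 0.917, 0.001], [0.917, 0.398, -0.001], [-0.001, 0.001, -1.0]]
ft_force: [-1.6, 0.4, 8.5]
gripper_width: 0.39
```

```bash
python3 snap.py w2
```

```text
t 4.1667 pos [ 445.8 -229.5  175.1] ang 113.44 z [ 1.1e-03 -7.0e-04 -1.0e+00] F [-1.6  0.4  8.5] w 0.39 q [-0.63  0.2   1.88  0.    1.06 -1.04]
```

Request:
{"method": "drive_tool", "body": {
  "targets": [
    [0, 0, -0.5, 0, 255],
    [0, 0, -1.5, 0, 255],
    [0, 0, -2.5, 0, 255],
    [0, 0, -3.0, 0, 255],
    [0, 0, -3.0, 0, 255],
    [0, 0, -3.0, 0.09, 255],
    [0, 0, -2.5, 0.1, 255],
    [0, 0, 0, 0.1, 255],
    [0, 0, 0, 0.08, 255],
    [0, 0, 0, 0, 255]
  ]
}}

```text
t: 5.0
eef_pos: [445.4, -229.3, 334.9]
orientation: [[-0.035, 0.999, 0.001], [0.999, 0.035, -0.0], [-0.0, 0.001, -1.0]]
ft_force: [-0.0, -0.2, -1.8]
gripper_width: 0.39
```

```bash
python3 snap.py w3
```

```text
t 5.05 pos [ 445.4 -229.3  334.9] ang 91.99 z [ 6.e-04 -3.e-04 -1.e+00] F [-0.  -0.2 -1.8] w 0.39 q [-0.63  0.03  1.71  0.    1.4  -0.66]
```

View pics/w3.png

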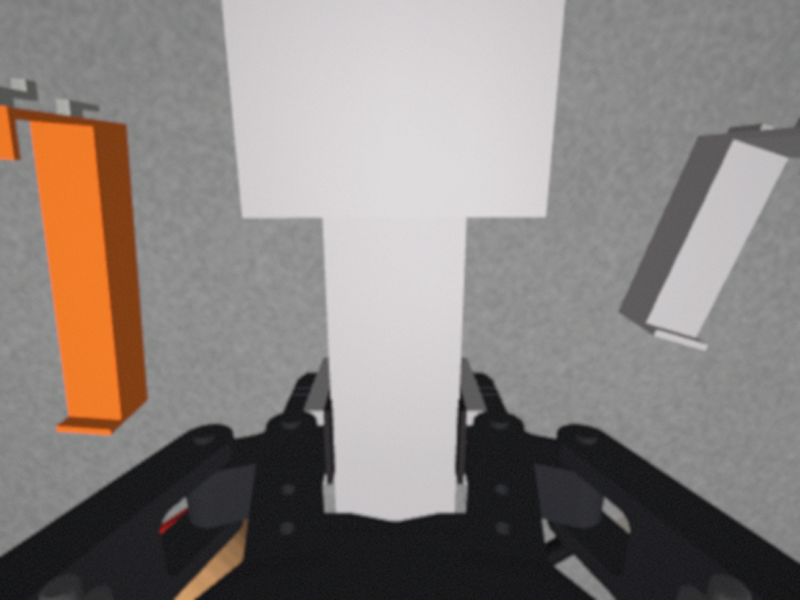

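The arm is held straight; the flange's front edge is at row 217, columns 243–547. From this I'll get the heel's position in the tool frame.

```bash
python3 - <<'E'
from h import *
o,c=pickle.load(open("w3.pkl","rb"))
k=800/512
def P(x,y): return np.array([(x+.5)/k-.5,(y+.5)/k-.5])
M=c["mount"]; 
# tool frame: flange top plane at tool z
def tz(uv,z):
    oo,d=ray(c,uv,M); return oo+d*(z-oo[2])/d[2]
for zt in (82,83,84):  # TCP-to-flange top depth, nominal 175.1-92=83.1
    a=tz(P(243,217),zt);b=tz(P(547,217),zt);print(zt,a.round(1),b.round(1),np.linalg.norm(a-b).round(1),"heel",((a+b)/2)[:2]+[22,0],"ang",np.degrees(np.arctan2(a[0]-b[0],b[1]-a[1])).round(2))
    e=tz(P(223,0),zt);g=tz(P(565,0),zt);print("  side dirs",e.round(1),g.round(1))
zt=141
for p,q in (((323,225),(330,400)),((466,225),(462,400))):
    print(tz(P(*p),zt)[:2].round(1),tz(P(*q),zt)[:2].round(1))
E
```

```text
82 [ 64.4 -17.1  82. ] [64.5 16.9 82. ] 34.0 heel [ 8.64622174e+01 -7.20035750e-02] ang -0.09
  side dirs [ 85.7 -17.1  82. ] [85.7 16.7 82. ]
83 [ 64.3 -17.4  83. ] [64.4 17.2 83. ] 34.6 heel [ 8.63503304e+01 -7.13436554e-02] ang -0.09
  side dirs [ 86.  -17.4  83. ] [86. 17. 83.]
84 [ 64.2 -17.7  84. ] [64.3 17.6 84. ] 35.3 heel [ 8.62384434e+01 -7.06837359e-02] ang -0.09
  side dirs [ 86.3 -17.8  84. ] [86.3 17.3 84. ]
[ 55.9 -17.3] [  9.3 -17.3]
[56. 17.] [ 9.4 18. ]
```

Request:
{"method": "drive_tool", "body": {
  "targets": [
    [0, 1.8, 0, 0, 255],
    [0, 3.0, 0, 0, 255],
    [0, 3.4, 0, 0, 255],
    [0, 3.4, 0, 0, 255],
    [0, 3.4, 0, 0, 255],
    [0, 3.4, 0, 0, 255],
    [0, 2.4, 0, 0, 255],
    [0, 1.0, 0, 0, 255]
  ]
}}

```text
t: 5.72
eef_pos: [665.9, -220.4, 332.8]
orientation: [[-0.044, 0.999, -0.001], [0.999, 0.044, 0.001], [0.001, -0.001, -1.0]]
ft_force: [-0.1, 0.1, -2.7]
gripper_width: 0.387
```

Request:
{"method": "drive_tool", "body": {
  "targets": [
    [1.8, 0, 0, 0, 255],
    [3.0, 0, 0, 0, 255],
    [3.4, 0, 0, 0, 255],
    [3.4, 0, 0, 0, 255],
    [3.4, 0, 0, 0, 255],
    [3.4, 0, 0, 0, 255],
    [3.4, 0, 0, 0, 255],
    [3.4, 0, 0, 0, 255],
    [3.2, 0, 0, 0, 255],
    [2.5, 0, 0, 0, 255],
    [1.5, 0, 0, 0, 255],
    [0, 0, 0, 0, 255]
  ]
}}

```text
t: 6.72
eef_pos: [650.2, 105.7, 334.0]
orientation: [[-0.044, 0.999, -0.001], [0.999, 0.044, 0.001], [0.001, -0.001, -1.0]]
ft_force: [-0.1, -0.5, -2.7]
gripper_width: 0.391
```

```bash
python3 snap.py w4; python3 - <<'E'
from plant import env
from h import *
for n in("scene","top"):
    c=env.capture(n);pickle.dump(c,open(n+"4.pkl","wb"))
crop(pickle.load(open("scene4.pkl","rb")),240,60,160,140,5,"pics/s4.png")
E
```

```text
t 6.7667 pos [650.2 105.7 334. ] ang 92.53 z [-6.e-04  7.e-04 -1.e+00] F [-0.1 -0.5 -2.7] w 0.391 q [ 0.04  0.35  1.33  0.    1.46 -0.  ]
```

View pics/w4.png

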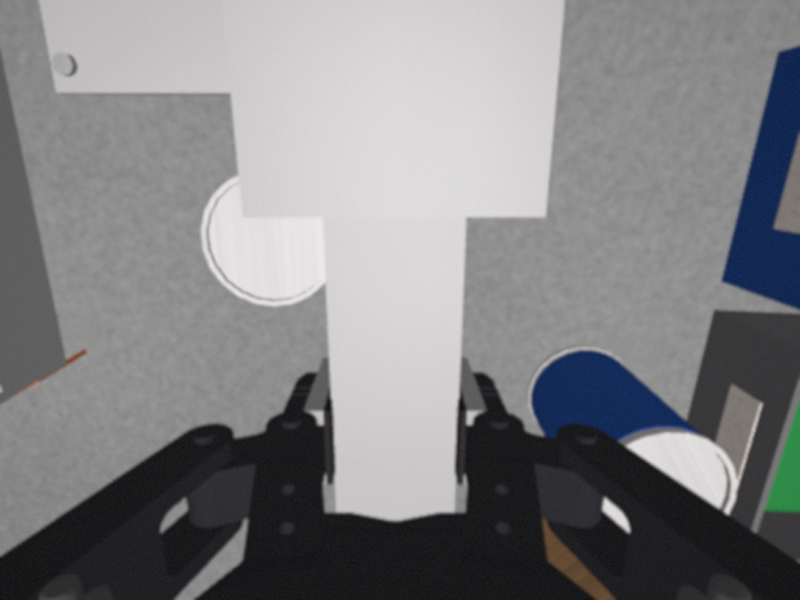

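View pics/s4.png

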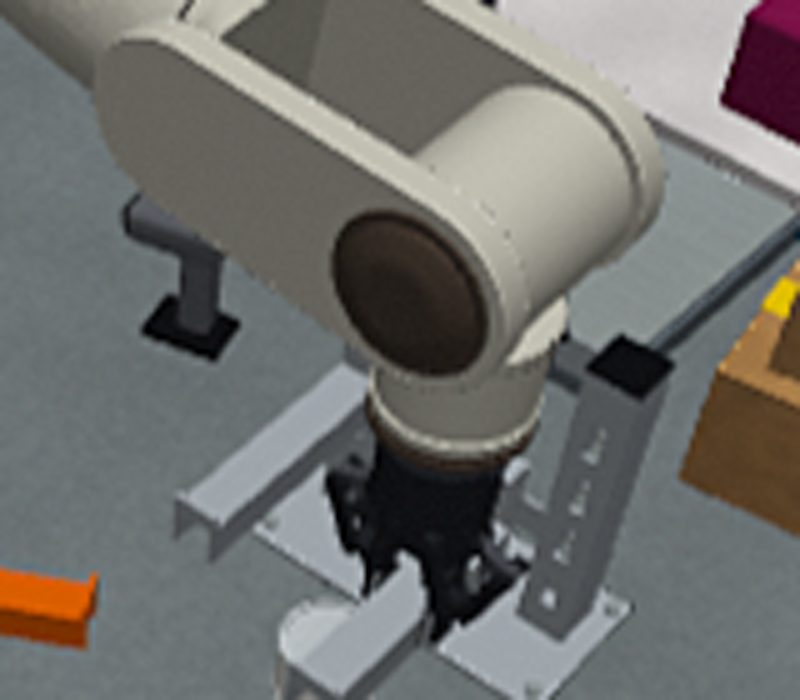

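The wrist view shows the rack's base-plate front edge level at row 93, so the tool is about square to the rack. The flange hides the post when it's centred. I'll go higher and to the side so the same camera sees the post cap and the held flange together.

Request:
{"method": "drive_tool", "body": {
  "targets": [
    [0, 0, -2.5, 0, 255],
    [0, -1.5, -3.0, 0, 255],
    [1.5, -2.0, -2.5, 0, 255],
    [3.0, -1.45, 0, 0, 255],
    [2.5, 0, 0, 0, 255],
    [1.0, 0, 0, 0, 255],
    [0, 0, 0, 0, 255]
  ]
}}

```text
t: 7.45
eef_pos: [598.0, 181.6, 414.2]
orientation: [[-0.041, 0.999, -0.0], [0.999, 0.041, 0.0], [0.0, 0.0, -1.0]]
ft_force: [-0.4, 0.2, -2.2]
gripper_width: 0.393
```

```bash
python3 snap.py w5
```

```text
t 7.5 pos [598.  181.6 414.2] ang 92.33 z [-0.e+00  4.e-04 -1.e+00] F [-0.4  0.2 -2.2] w 0.393 q [0.17 0.25 1.3  0.   1.59 0.13]
```

View pics/w5.png

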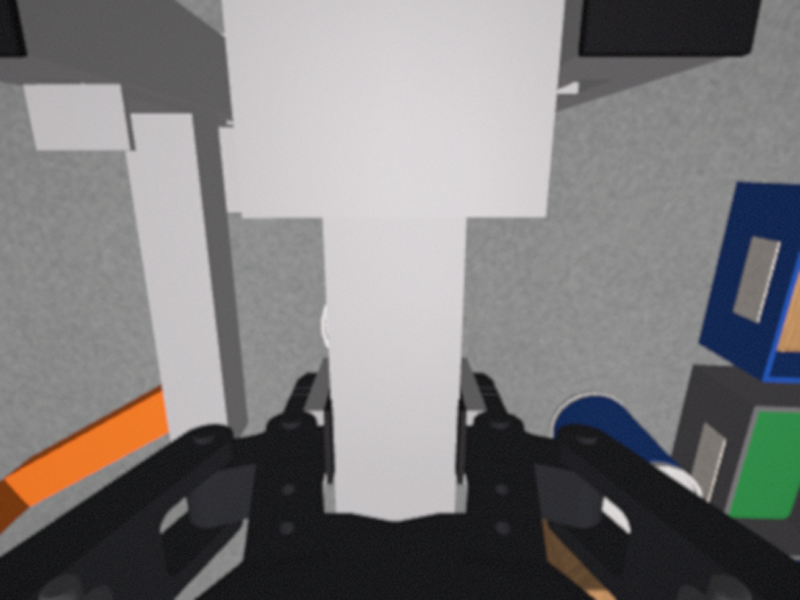

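Both post caps are visible: the empty post's front corners at (580,54) and (752,54), the used one's at (24,55). The fitted arm's flange spans (24–130, 84–150).

```bash
python3 - <<'E'
from h import *
o,c=pickle.load(open("w5.pkl","rb"))
k=800/512
crop(c,365,0,147,75,5,"pics/w5c.png");crop(c,0,0,100,110,6,"pics/w5l.png")
def P(x,y): return np.array([(x+.5)/k-.5,(y+.5)/k-.5])
M=c["mount"]
def tz(uv,z):
    oo,d=ray(c,uv,M); return oo+d*(z-oo[2])/d[2]
z=414.2-258
for p in [(580,54),(752,54),(24,55)]: print(p,tz(P(*p),z).round(1))
z=414.2-207
for p in [(24,84),(122,84),(130,150),(38,150)]: print("fl",p,tz(P(*p),z).round(1))
z=414.2-149
for p in [(132,114),(193,114)]: print("ch",p,tz(P(*p),z).round(1))
E
```

```text
(580, 54) [ 96.1  45.5 156.2]
(752, 54) [ 96.1  87.9 156.2]
(24, 55) [ 95.6 -91.6 156.2]
fl (24, 84) [  96.7 -130.6  207.2]
fl (122, 84) [ 96.7 -96.1 207.2]
fl (130, 150) [ 74.6 -96.8 207.2]
fl (38, 150) [  74.5 -130.4  207.2]
ch (132, 114) [  92.3 -124.9  265.2]
ch (193, 114) [ 92.3 -96.  265.2]
```

View pics/w5c.png

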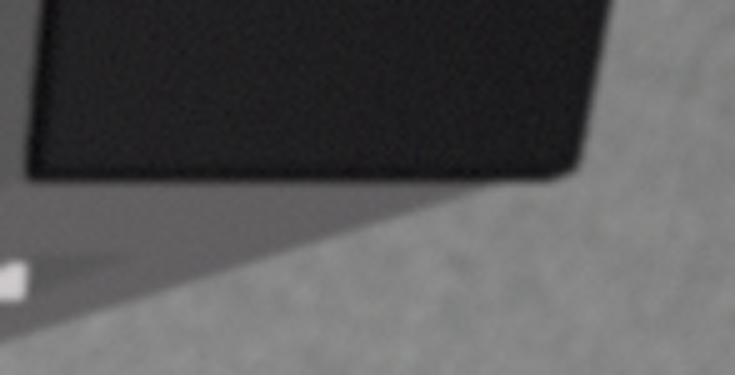

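View pics/w5l.png

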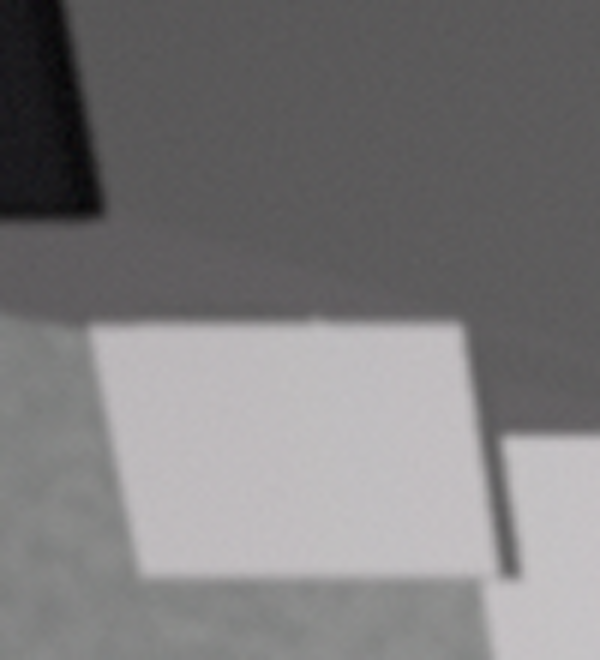

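Request:
{"method": "drive_tool", "body": {
  "targets": [
    [-1.2, 0, 0, 0, 255],
    [-1.8, 0, 0, 0, 255],
    [0, 1.8, 0, 0, 255],
    [0, 2.7, 0, 0, 255],
    [0, 1.6, 1.0, 0, 255],
    [0, 0.57, 2.5, 0, 255],
    [0, 0, 3.0, 0, 255],
    [0, 0, 2.5, 0, 255],
    [0, 0, 1.2, 0, 255],
    [0, 0, 0.37, 0, 255],
    [0, 0, 0, 0, 255]
  ]
}}

```text
t: 8.42
eef_pos: [666.3, 152.3, 308.4]
orientation: [[-0.038, 0.999, -0.001], [0.999, 0.038, -0.0], [-0.0, -0.001, -1.0]]
ft_force: [0.6, -0.8, -2.4]
gripper_width: 0.388
```

```bash
python3 snap.py w6;python3 - <<'E'
from plant import env
from h import *
c=env.capture("scene");pickle.dump(c,open("scene6.pkl","wb"))
crop(c,310,90,100,100,7,"pics/s6.png")
import numpy as np
a=pickle.load(open("w5.pkl","rb"))[0];b=pickle.load(open("w6.pkl","rb"))[0]
T=np.array(a["orientation"]);d=b["eef_pos"]-a["eef_pos"];print("moved in w5 tool axes",T.T@d, "want -30,66.7,105.7")
E
```

```text
t 8.4667 pos [666.3 152.3 308.4] ang 92.18 z [-8.e-04 -2.e-04 -1.e+00] F [ 0.6 -0.8 -2.4] w 0.388 q [ 0.11  0.42  1.29 -0.    1.43  0.07]
moved in w5 tool axes [-32.13752612  66.96908912 105.8464919 ] want -30,66.7,105.7
```

View pics/s6.png

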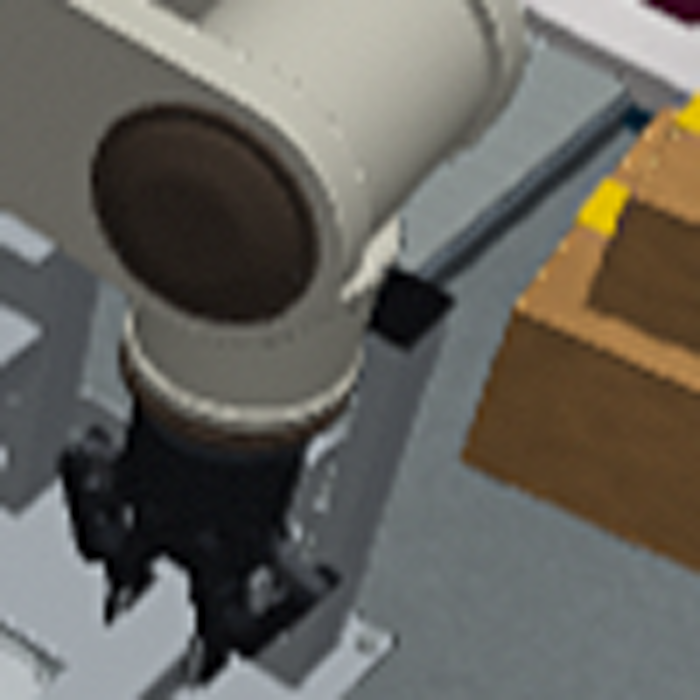

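View pics/w6.png

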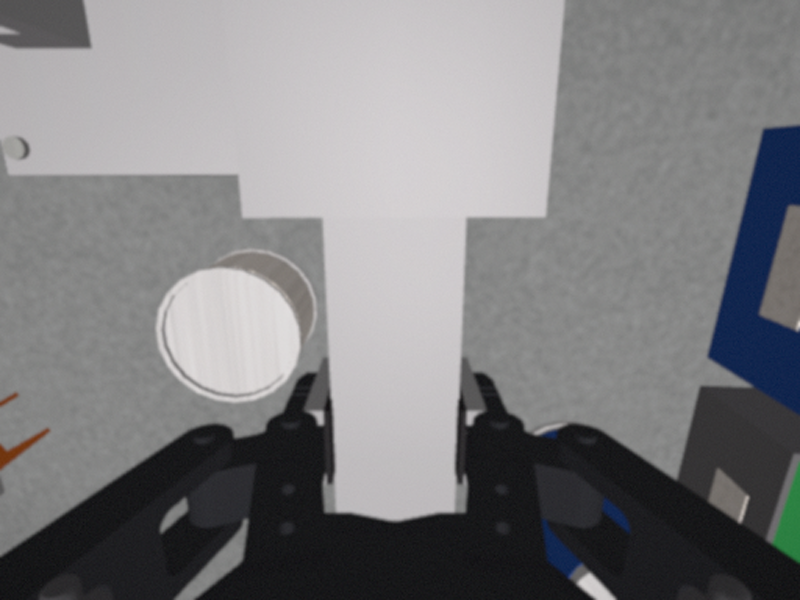

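Request:
{"method": "drive_tool", "body": {
  "targets": [
    [0.8, 0, 0, -0.004, 255],
    [1.0, 0, 0, 0, 255],
    [0.6, 0, 0, 0, 255],
    [0, 0, 0, 0, 255]
  ]
}}

```text
t: 8.85
eef_pos: [664.8, 179.3, 309.1]
orientation: [[-0.045, 0.999, 0.001], [0.999, 0.045, 0.001], [0.001, 0.001, -1.0]]
ft_force: [-0.7, -1.0, -2.4]
gripper_width: 0.393
```

```bash
python3 snap.py w7;python3 - <<'E'
from h import *
a=pickle.load(open("w5.pkl","rb"))[0];b=pickle.load(open("w7.pkl","rb"))[0]
T=np.array(a["orientation"]);
h=lambda o:o["eef_pos"]+o["orientation"]@[86.4,-.1,82.7]
d=T.T@(h(b)-a["eef_pos"]);print("heel in w5 tool frame",d,"want x96.9 y66.6")
E
```

```text
t 8.9 pos [664.8 179.3 309.1] ang 92.56 z [ 7.e-04  6.e-04 -1.e+00] F [-0.7 -1.  -2.4] w 0.393 q [0.15 0.43 1.28 0.   1.44 0.11]
heel in w5 tool frame [ 81.39592644  66.18386355 187.8184109 ] want x96.9 y66.6
```

Request:
{"method": "drive_tool", "body": {
  "targets": [
    [0.4, 0.03, 0.05, 0, 255],
    [0.4, 0, 0, 0, 255],
    [0.3, 0, 0, 0, 255],
    [0.2, 0, 0, 0, 255],
    [0, 0, 0, 0, 255]
  ]
}}

```text
t: 9.32
eef_pos: [664.7, 190.8, 308.0]
orientation: [[-0.043, 0.999, -0.0], [0.999, 0.043, 0.0], [0.0, -0.0, -1.0]]
ft_force: [-0.0, -0.1, -1.4]
gripper_width: 0.391
```

Request:
{"method": "drive_tool", "body": {
  "targets": [
    [0.15, 0, 0, 0, 255],
    [0.1, 0, 0, 0, 255],
    [0.1, 0, 0, 0, 255],
    [0, 0, 0, 0, 255]
  ]
}}

```text
t: 9.65
eef_pos: [664.6, 194.0, 308.0]
orientation: [[-0.043, 0.999, -0.0], [0.999, 0.043, 0.0], [0.0, -0.0, -1.0]]
ft_force: [0.1, -0.6, -1.6]
gripper_width: 0.387
```

Request:
{"method": "drive_tool", "body": {
  "targets": [
    [0.05, 0, 0, 0, 255],
    [0.05, 0, 0, 0, 255],
    [0, 0, 0, 0, 255]
  ]
}}

```text
t: 9.9
eef_pos: [664.6, 194.7, 308.0]
orientation: [[-0.043, 0.999, -0.0], [0.999, 0.043, -0.001], [-0.001, -0.0, -1.0]]
ft_force: [-0.1, -4.5, -2.3]
gripper_width: 0.387
```

```bash
python3 snap.py w8;python3 - <<'E'
from h import *
a=pickle.load(open("w5.pkl","rb"))[0];b=pickle.load(open("w8.pkl","rb"))[0]
T=np.array(a["orientation"]);
h=lambda o:o["eef_pos"]+o["orientation"]@[86.4,-.1,82.7]
d=T.T@(h(b)-a["eef_pos"]);print("heel in w5 tool frame",d,"want x96.9 y66.6")
E
```

```text
t 9.95 pos [664.6 194.7 308. ] ang 92.45 z [-1.e-04 -5.e-04 -1.e+00] F [-0.1 -4.5 -2.3] w 0.387 q [ 0.17  0.44  1.27 -0.    1.44  0.13]
heel in w5 tool frame [ 96.63374929  66.70436009 188.98206339] want x96.9 y66.6
```

View pics/w8.png

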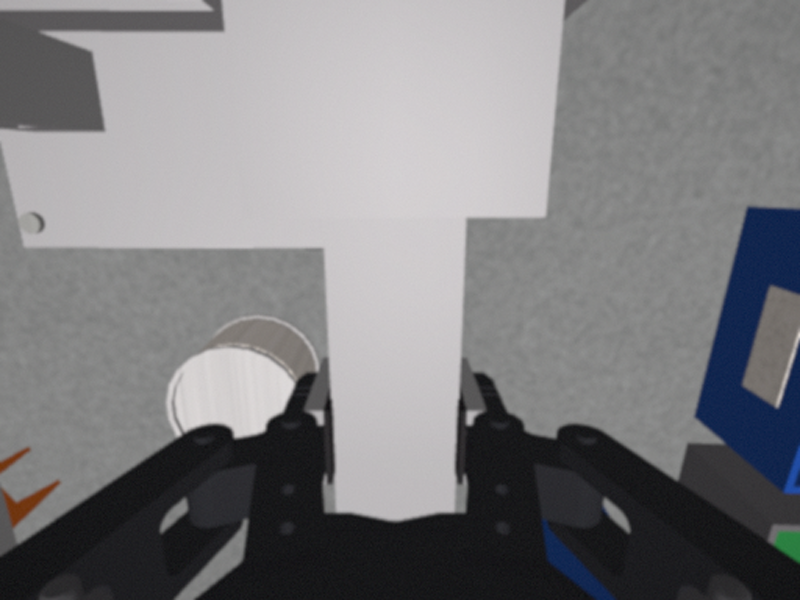

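Plate met the post face (−4.5 N) just where measured, so both claws are in the slots. Next I ease off slightly and lower onto the catch.

Request:
{"method": "drive_tool", "body": {
  "targets": [
    [-0.05, 0, 0.15, 0, 255],
    [0, 0, 0.15, 0, 255],
    [0, 0, 0.15, 0, 255],
    [0, 0, 0.1, 0, 255],
    [0, 0, 0, 0, 255]
  ]
}}

```text
t: 10.37
eef_pos: [664.6, 194.3, 302.5]
orientation: [[-0.043, 0.999, 0.0], [0.999, 0.043, -0.0], [-0.0, 0.0, -1.0]]
ft_force: [0.3, -5.2, 0.7]
gripper_width: 0.391
```

Request:
{"method": "drive_tool", "body": {
  "targets": [
    [-0.02, 0, 0.05, 0, 255],
    [0, 0, 0.05, 0, 255],
    [0, 0, 0, 0, 255]
  ]
}}

```text
t: 10.62
eef_pos: [664.6, 194.2, 301.6]
orientation: [[-0.043, 0.999, 0.0], [0.999, 0.043, 0.0], [0.0, 0.0, -1.0]]
ft_force: [0.2, -4.8, 1.0]
gripper_width: 0.392
```

Request:
{"method": "drive_tool", "body": {
  "targets": [
    [0, 0, 0.05, 0, 255],
    [0, 0, 0.05, 0, 255],
    [0, 0, 0, 0, 255]
  ]
}}

```text
t: 10.87
eef_pos: [664.6, 194.1, 300.6]
orientation: [[-0.043, 0.999, 0.0], [0.999, 0.043, -0.0], [-0.0, 0.0, -1.0]]
ft_force: [-0.4, -4.2, 2.5]
gripper_width: 0.389
```

Request:
{"method": "drive_tool", "body": {
  "targets": [
    [0, 0, 0, 0, 140],
    [0, 0, 0, 0, 120],
    [0, 0, 0, 0, 80],
    [0, 0, 0, 0, 40],
    [0, 0, 0, 0, 20],
    [0, 0, 0, 0, 20],
    [0, 0, 0, 0, 20]
  ]
}}

```text
t: 11.45
eef_pos: [664.6, 194.3, 300.5]
orientation: [[-0.043, 0.999, -0.0], [0.999, 0.043, 0.0], [0.0, -0.0, -1.0]]
ft_force: [-0.9, 0.5, 0.2]
gripper_width: 0.92
```

```bash
python3 snap.py w9;python3 - <<'E'
from plant import env
from h import *
c=env.capture("scene")
crop(c,290,90,110,110,7,"pics/s9.png")
E
```

```text
t 11.5 pos [664.6 194.3 300.5] ang 92.46 z [-0.e+00  1.e-04 -1.e+00] F [-0.9  0.5  0.2] w 0.92 q [0.17 0.44 1.28 0.   1.42 0.13]
```

View pics/w9.png

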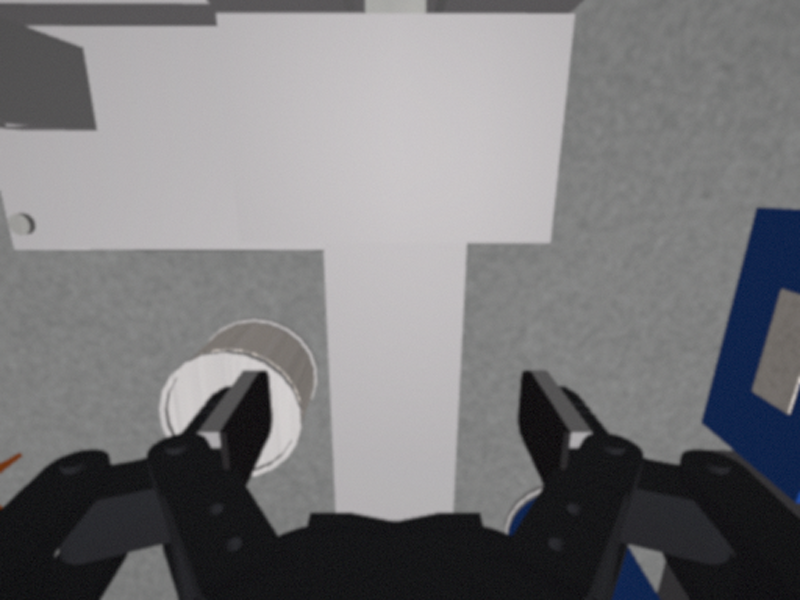

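View pics/s9.png

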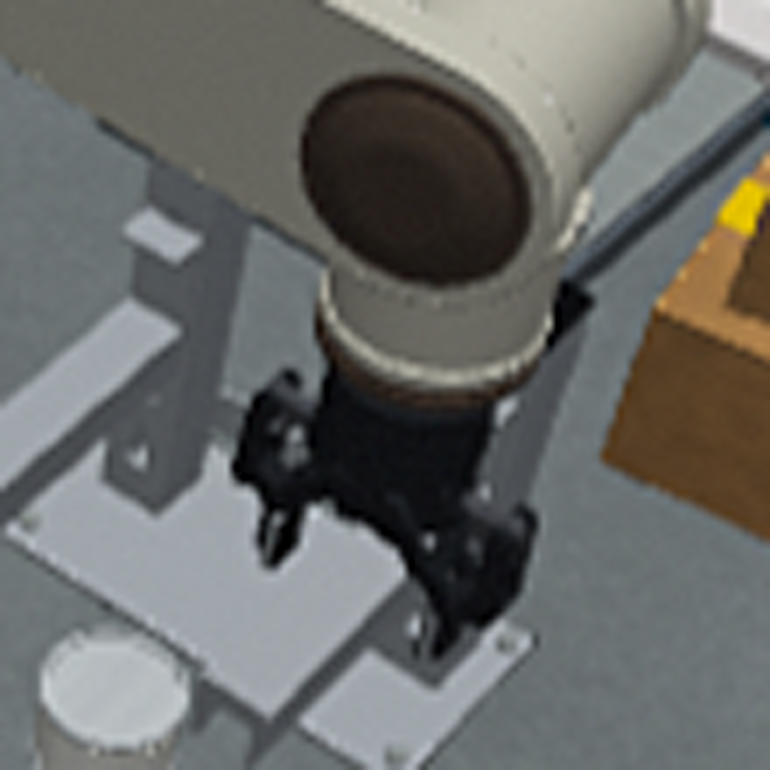

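```bash
python3 - <<'E'
from h import *
k=800/512
def P(x,y): return np.array([(x+.5)/k-.5,(y+.5)/k-.5])
for n,p,q in(("w8",(243,217),(547,217)),("w9",(238,243),(551,243)),("w9",(216,13),(576,13))):
    o,c=pickle.load(open(n+".pkl","rb"));M=c["mount"]
    o1,d1=ray(c,P(*p),M);_,d2=ray(c,P(*q),M)
    s=34/np.linalg.norm(d1-d2);m=o1+s*(d1+d2)/2;print(n,m.round(1),"world z",(o["eef_pos"][2]-m[2]).round(1),(o["orientation"]@m+o["eef_pos"]).round(1))
o,c=pickle.load(open("w9.pkl","rb"));crop(c,120,0,270,170,2.9,"pics/w9c.png")
E
```

```text
w8 [64.5 -0.1 82.1] world z 226.0 [661.7 259.  225.9]
w9 [61.9 -0.1 79.8] world z 220.8 [661.8 256.1 220.8]
w9 [83.9 -0.  79.3] world z 221.2 [660.9 278.1 221.2]
```

View pics/w9c.png

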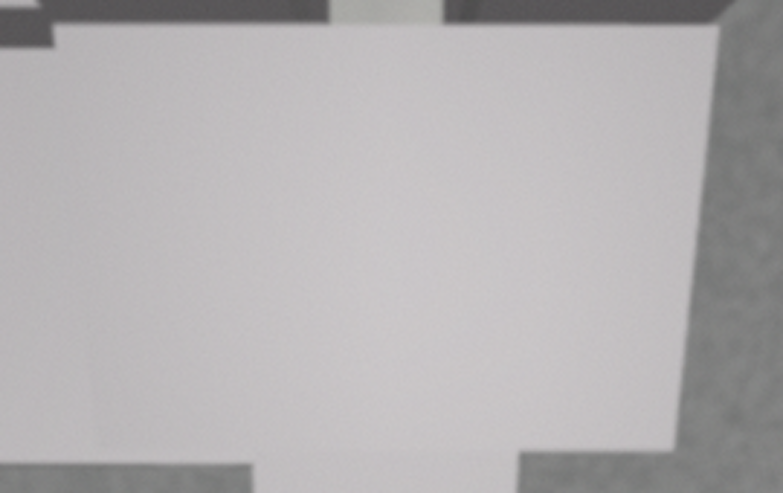

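The arm hangs from its claws on the catch: flange at z≈221 (14 mm above home), tilted tip-down about 2 mm, claw centred in its slot. I'll rise, shut the jaws and move over the flange.

Request:
{"method": "drive_tool", "body": {
  "targets": [
    [0, 0, -1.0, 0, 20],
    [0, 0, -2.0, 0, 20],
    [0, 0, -3.0, 0, 20],
    [0, 0, -3.0, 0, 120],
    [0, 0, -2.0, 0, 255],
    [1.2, 0, 0, 0, 255],
    [2.4, 0, 0, 0, 255],
    [2.4, 0, 0, 0, 255],
    [1.38, 0, 0, 0, 255],
    [0, 0, 0, 0, 255],
    [0, 0, 0, 0, 255]
  ]
}}

```text
t: 12.47
eef_pos: [661.3, 268.6, 410.5]
orientation: [[-0.044, 0.999, -0.0], [0.999, 0.044, -0.0], [-0.0, -0.0, -1.0]]
ft_force: [0.5, -0.3, -0.1]
gripper_width: -0.0
```

```bash
python3 snap.py w10;python3 - <<'E'
from plant import env
from h import *
c=env.capture("scene");pickle.dump(c,open("scene10.pkl","wb"))
crop(c,290,90,110,110,7,"pics/s10.png")
E
```

```text
t 12.5167 pos [661.3 268.6 410.5] ang 92.52 z [-2.e-04 -3.e-04 -1.e+00] F [ 0.5 -0.3 -0.1] w -0.0 q [ 0.28  0.45  1.05 -0.    1.65  0.23]
```

View pics/s10.png

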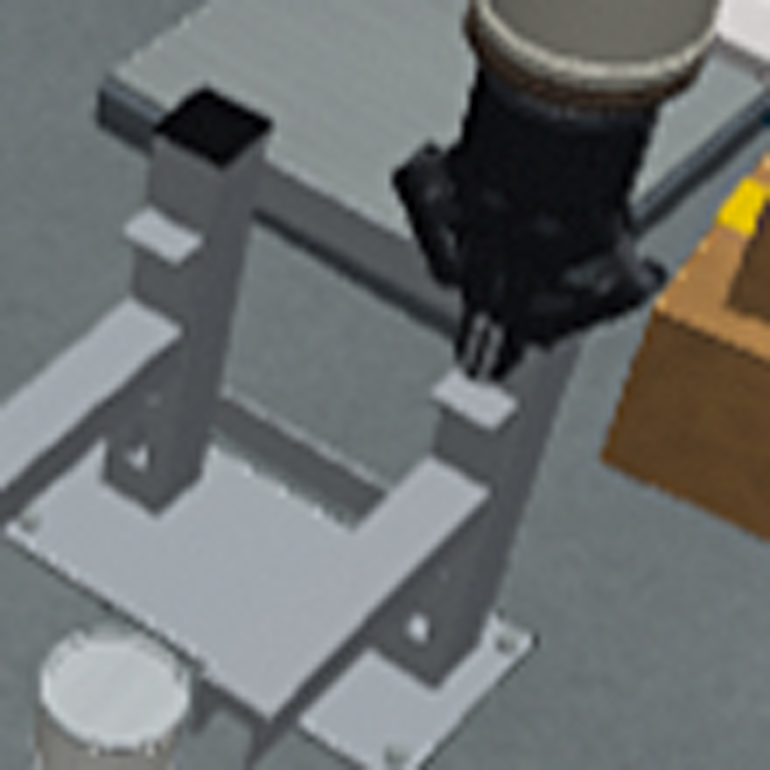

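View pics/w10.png

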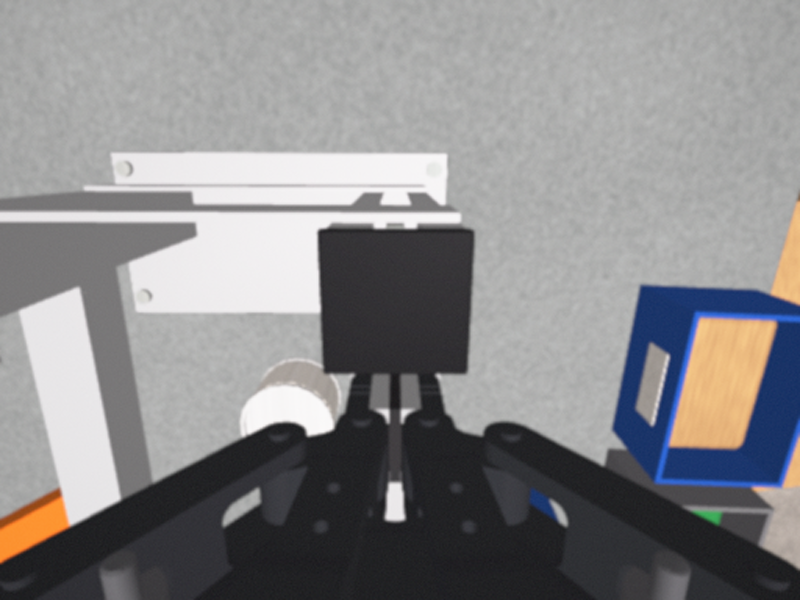

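The closed pads sit above the flange next to the post face, and the cap is centred at (396,300). I'll back off 2 mm from the face and press down in steps while watching the force.

Request:
{"method": "drive_tool", "body": {
  "targets": [
    [-0.2, 0, 0, 0, 255],
    [0, 0, 0.7, 0, 255],
    [0, 0, 0.6, 0, 255],
    [0, 0, 0.3, 0, 255],
    [0, 0, 0, 0, 255]
  ]
}}

```text
t: 12.98
eef_pos: [661.5, 265.7, 393.3]
orientation: [[-0.043, 0.999, -0.001], [0.999, 0.043, -0.0], [-0.0, -0.001, -1.0]]
ft_force: [1.8, -0.2, 0.5]
gripper_width: 0.0
```

Request:
{"method": "drive_tool", "body": {
  "targets": [
    [0, 0, 0.1, 0, 255],
    [0, 0, 0.1, 0, 255],
    [0, 0, 0.1, 0, 255],
    [0, 0, 0, 0, 255]
  ]
}}

```text
t: 13.32
eef_pos: [661.5, 265.9, 392.3]
orientation: [[-0.043, 0.999, 0.001], [0.999, 0.043, 0.0], [0.0, 0.001, -1.0]]
ft_force: [-0.5, -0.5, 4.0]
gripper_width: -0.002
```

Request:
{"method": "drive_tool", "body": {
  "targets": [
    [0, 0, 0.1, 0, 255],
    [0, 0, 0.1, 0, 255],
    [0, 0, 0, 0, 255]
  ]
}}

```text
t: 13.57
eef_pos: [661.5, 265.9, 390.8]
orientation: [[-0.043, 0.999, 0.002], [0.999, 0.043, 0.001], [0.001, 0.002, -1.0]]
ft_force: [0.1, 0.0, 8.9]
gripper_width: 0.003
```

Request:
{"method": "drive_tool", "body": {
  "targets": [
    [0, 0, 0.1, 0, 255],
    [0, 0, 0.1, 0, 255],
    [0, 0, 0, 0, 255]
  ]
}}

```text
t: 13.82
eef_pos: [661.5, 266.0, 388.0]
orientation: [[-0.043, 0.999, 0.001], [0.999, 0.043, 0.0], [0.0, 0.001, -1.0]]
ft_force: [0.6, 1.2, 4.8]
gripper_width: -0.001
```

Request:
{"method": "drive_tool", "body": {
  "targets": [
    [0, 0, 0.1, 0, 255],
    [0, 0, 0.1, 0, 255],
    [0, 0, 0.1, 0, 255],
    [0, 0, 0, 0, 255]
  ]
}}

```text
t: 14.15
eef_pos: [661.5, 266.1, 384.6]
orientation: [[-0.043, 0.999, 0.0], [0.999, 0.043, 0.0], [0.0, 0.0, -1.0]]
ft_force: [1.0, 1.2, 3.8]
gripper_width: -0.003
```

Request:
{"method": "drive_tool", "body": {
  "targets": [
    [0, 0, 0.1, 0, 255],
    [0, 0, 0.1, 0, 255],
    [0, 0, 0.1, 0, 255],
    [0, 0, 0, 0, 255]
  ]
}}

```text
t: 14.48
eef_pos: [661.5, 265.9, 380.8]
orientation: [[-0.043, 0.999, -0.001], [0.999, 0.043, -0.0], [-0.0, -0.001, -1.0]]
ft_force: [0.9, -0.2, -0.1]
gripper_width: -0.0
```

Force fell to zero at about 1 mm above the home height, as if it snapped in. I'll press on to confirm it's seated on a hard stop.

Request:
{"method": "drive_tool", "body": {
  "targets": [
    [0, 0, 0.1, 0, 255],
    [0, 0, 0.1, 0, 255],
    [0, 0, 0, 0, 255]
  ]
}}

```text
t: 14.73
eef_pos: [661.5, 265.9, 380.1]
orientation: [[-0.043, 0.999, 0.001], [0.999, 0.043, 0.0], [0.0, 0.001, -1.0]]
ft_force: [-0.4, -0.1, 3.3]
gripper_width: 0.0
```

Request:
{"method": "drive_tool", "body": {
  "targets": [
    [0, 0, 0.1, 0, 255],
    [0, 0, 0, 0, 255]
  ]
}}

```text
t: 14.9
eef_pos: [661.4, 265.9, 379.9]
orientation: [[-0.043, 0.999, 0.002], [0.999, 0.043, 0.0], [0.0, 0.002, -1.0]]
ft_force: [-1.8, -1.3, 11.1]
gripper_width: -0.0
```

There's a hard stop at TCP z = 380.0, which puts the flange at 207 mm, the home height. I'll retreat and look.

Request:
{"method": "drive_tool", "body": {
  "targets": [
    [0, 0, -0.5, 0, 255],
    [0, 0, -2.5, 0, 255],
    [0, 0, -3.5, 0, 255],
    [0, 0, -3.5, 0, 255],
    [-2.0, -1.0, 0, 0, 255],
    [-3.0, -2.0, 0, 0, 255],
    [-3.5, -2.0, 0, 0, 255],
    [-3.0, -1.0, 0, 0, 255],
    [0, 0, 0, 0, 255]
  ]
}}

```text
t: 15.65
eef_pos: [605.0, 144.5, 479.6]
orientation: [[-0.04, 0.999, 0.001], [0.999, 0.04, -0.001], [-0.001, 0.001, -1.0]]
ft_force: [1.0, -0.2, 1.2]
gripper_width: -0.002
```

```bash
python3 snap.py w11;python3 - <<'E'
from plant import env
from h import *
c=env.capture("scene");pickle.dump(c,open("scene11.pkl","wb"))
cv2.imwrite("pics/s11f.png",cv2.resize(c["frame"][:,:,::-1],(800,600)))
crop(c,260,90,130,110,6,"pics/s11.png")
E
```

```text
t 15.7 pos [605.  144.5 479.6] ang 92.3 z [ 9.0e-04 -1.1e-03 -1.0e+00] F [ 1.  -0.2  1.2] w -0.002 q [ 0.11  0.24  1.18 -0.    1.72  0.07]
```

View pics/w11.png

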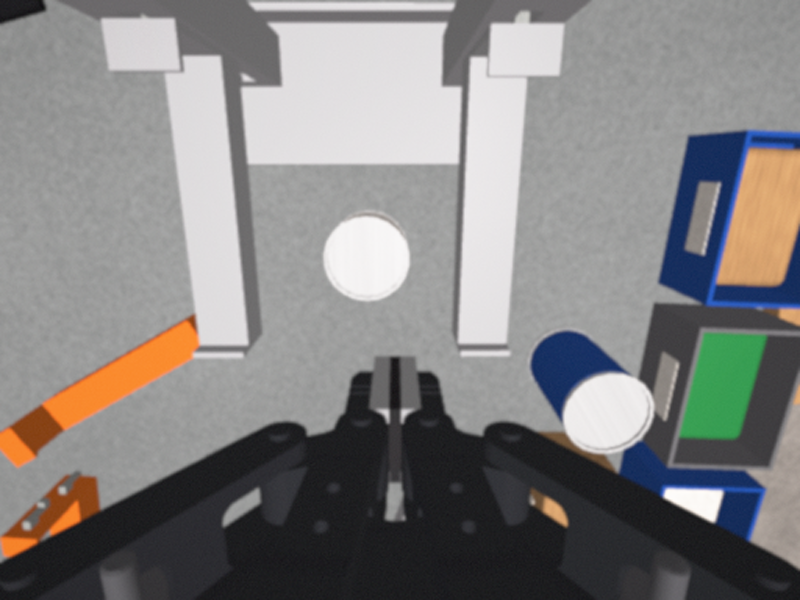

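View pics/s11.png

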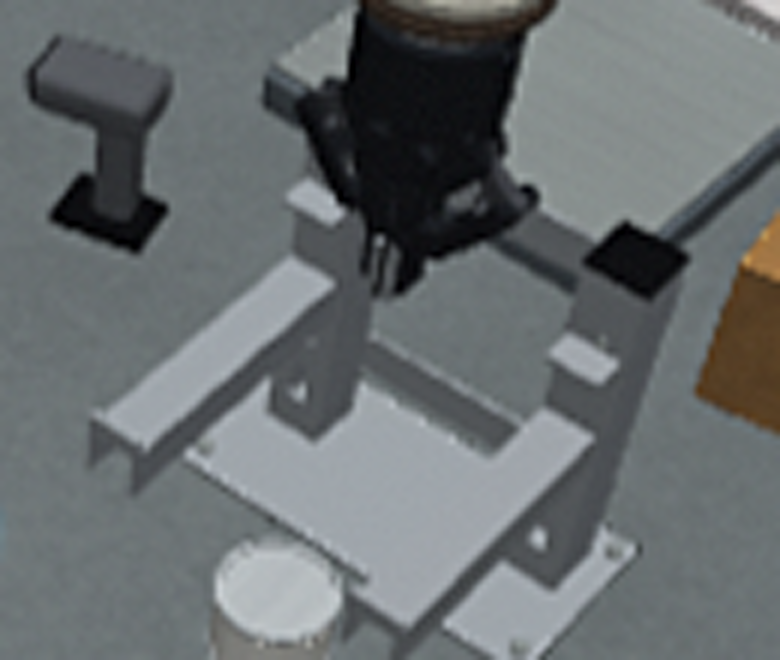

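View pics/s11f.png

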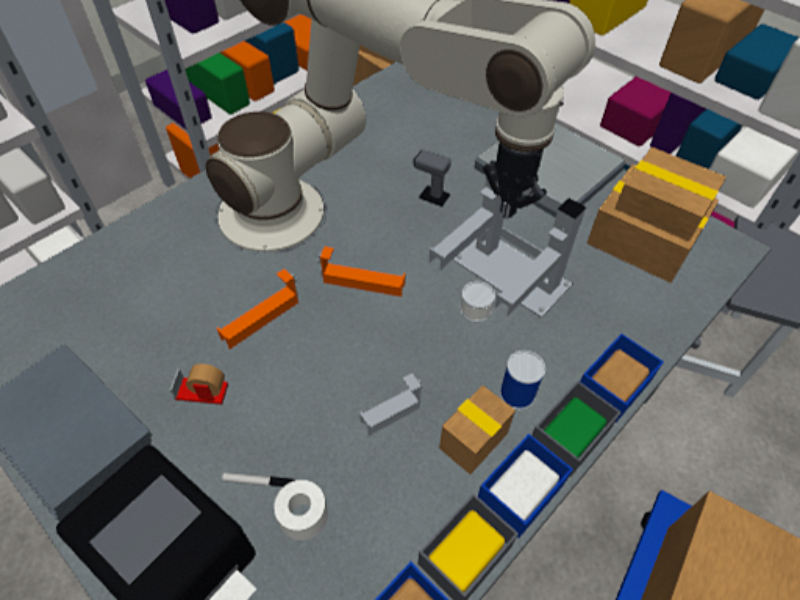

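The wrist view shows the new arm parallel to the fitted one. The flange rows differ a little (fitted 18–72, new 22–77), so I'll check the two more closely.

```bash
python3 - <<'E'
from h import *
o,c=pickle.load(open("w11.pkl","rb"))
crop(c,60,0,100,55,8,"pics/w11l.png");crop(c,280,0,100,55,8,"pics/w11r.png")
crop(c,110,200,70,40,8,"pics/w11lt.png");crop(c,280,200,70,40,8,"pics/w11rt.png")
a=cv2.imread("pics/w11l.png");b=cv2.imread("pics/w11r.png");cv2.imwrite("pics/w11h.png",cv2.resize(np.vstack([a,b]),(700,600)))
a=cv2.imread("pics/w11lt.png");b=cv2.imread("pics/w11rt.png");cv2.imwrite("pics/w11t.png",np.vstack([a,b])[:600])
E
```

```text
(no output)
```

View pics/w11h.png

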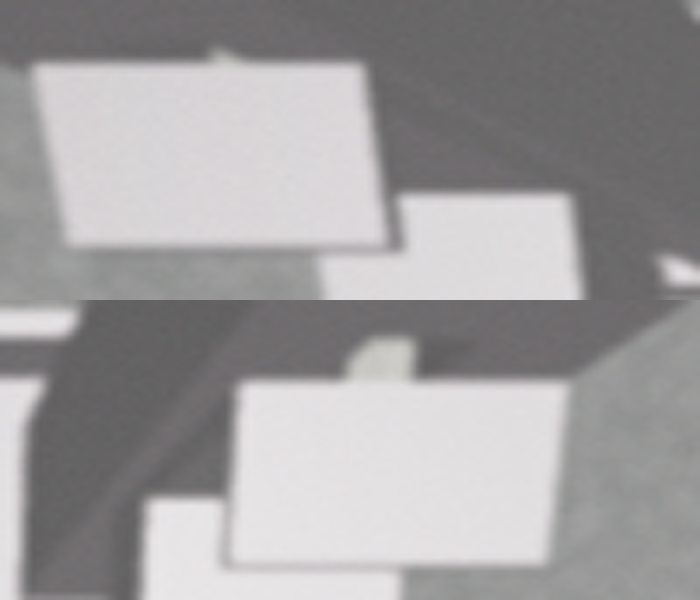

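View pics/w11t.png

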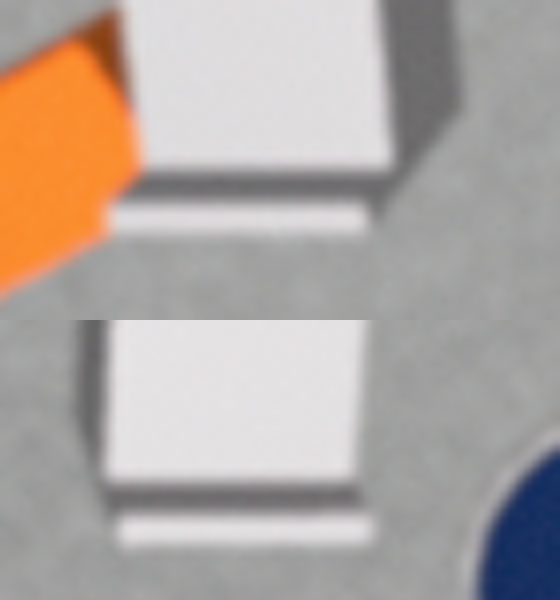

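```bash
python3 - <<'E'
from plant import env
print(env.close_job()); print(env.observe()["t"])
E
```

```text
the job is handed in; nothing more can be done
None
the job is handed in; nothing more can be done
```

The long grey spare arm is fitted in the top slots of the empty post, level with its neighbour, and I've handed the job in. It took about 16 s of the 48 s allowed.

**What I did:** I gripped the arm 86 mm from its heel, with the wrist camera measuring the post caps and the held flange together. I slid both claws in at about 19 mm above home until the plate touched the post, then lowered it onto the catch and let go. With the jaws shut, I pressed the flange down close to the post.

**What the last checks showed:**
- **Seating:** the catch gave way, and the force dropped to zero at the snap. It then met a hard stop with the flange at 207 mm, the home height, pushing back at 11 N.
- **Against the fitted arm:** both flanges appear the same width in the wrist picture, so their heights agree to within about 0.7 mm.
- **Other things on the bench:** in the final scene picture, the short arm, the orange look-alikes and the rest look unmoved. The robot was touching nothing.

**What disagreed:**
- **Slight droop:** the new arm hangs a little tip-down compared with the fitted one. I estimate 1.5–2°, with the top of its flange about 2 mm further from the post. That fits the 1.5 mm of play in the claws, so I left it.
- **Catch force:** I saw a peak of only about 9 N passing the catch, just under the stated 10–18 N. Forces were read only at the end of each move, so the true peak may have been missed.

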